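# Put the bench tools back in their fitted trays

## Task

Tidy the bench: put the sanding block, the tape measure and the round hole saw each back into the wooden tray that is shaped for it, sitting flat on the tray's floor inside its rim, the hole saw standing shank up and the tape measure's blade end pointing out through the gap in its tray's end wall. Leave the roll of masking tape and the flat round tin where they are.

Things in the scene. Friction and masses are not known exactly. Their poses are not given: they have to be found in the camera images.
- sand_block: cork-brown sanding block, 60 (x) x 110 (y) x 29 mm high, about 80 g, lying flat. Origin: centre of its underside; z up, y along its length. Grip it across its 60 mm width (along x) at the middle. (Obstacle for all carrying: the fixed bench vice on the front edge, 130 mm high, spanning about x 0.2 to 0.45, y -0.13 to 0.11 m.)
- tape_measure: yellow tape measure lying on its side, about 240 g: case 64 (x) x 69 (y) x 36 mm high, with a short end of blade sticking out to -y. Origin on the underside; the case reaches from y = -20 to +49 mm (its centre is at y = +14.5 mm), the blade end to y = -50 mm; z up. Grip it across its 64 mm (along x) at the centre of the case.
- hole_saw: dark steel hole saw standing teeth down, about 200 g: a round drum 52 mm across and 34 mm high, on it a boss 24 mm across up to 43 mm and a thin upright shank 10 mm across up to 60 mm. Origin: centre of its underside; z up along its axis. Grip it across the drum.
- block_tray: fixed low tray of pale wood, cork floor; long oblong pocket 76 (x) x 126 mm (y) for the sanding block (8 mm play all round). Floor 5 mm thick, rim 8 mm above it and 6 mm wide. Finger gaps 50 mm wide in the middle of the long sides (+x, -x). Origin: underside, centre of the pocket; the seated block shares its x, y and axes (either way round), underside 5 mm above it.
- measure_tray: fixed low tray of pale wood, cork floor; squarish pocket 80 (x) x 85 mm (y) for the tape measure's case (8 mm play). Floor 5 mm thick, rim 8 mm above it, 6 mm wide. Finger gaps 45 mm in mid +x and -x sides; 44 mm gap in the -y end wall for the blade end. Origin: underside, 14.5 mm to -y of the pocket's centre; the seated tape measure shares its x, y and yaw, 5 mm higher.
- saw_cup: fixed low round cup of pale wood with a cork floor, outside 84 mm across, 13 mm high; round pocket 72 mm across for the hole saw (10 mm play all round), floor 5 mm thick, no finger gaps. Origin: centre of its underside; the seated hole saw stands on the floor, 5 mm above it.
- masking_tape: bystander: roll of masking tape lying flat, 105 mm across, 36 mm high. Origin: centre of its underside. Leave it alone.
- round_tin: bystander: flat round wax tin, 99 mm across, 24 mm high. Origin: centre of its underside. Leave it alone.
Things that resemble listed ones, but are neither listed nor needed, are in the scene too. Of the things that look like the tape_measure, the larger one is meant. Of the things that look like the hole_saw, take the one that is farthest to the robot's left at the start.

How it is judged (in metres and radians):
At the end, for the whole second after the job is handed in: Sanding block, tape measure and hole saw each at rest in its own tray: origin within 12 mm of the tray's in its x and y, underside 1 to 9 mm above the tray's origin (floor at 5 mm), upright within 0.1 rad; block and tape measure along their trays within 0.3 rad (x of sand_block in the frame of block_tray between -0.012 and 0.012 m and y of sand_block in the frame of block_tray between -0.012 and 0.012 m and z of sand_block in the frame of block_tray between 0.001 and 0.009 m and angle between each of sand_block, tape_measure, hole_saw's own z axis and vertical below 0.1 rad and linear speed of each of sand_block, tape_measure, hole_saw below 0.02 m/s and angular speed of each of sand_block, tape_measure, hole_saw below 0.5 rad/s and angle between the y axis of sand_block and the y axis of block_tray, either way round below 0.3 rad and x of tape_measure in the frame of measure_tray between -0.012 and 0.012 m and y of tape_measure in the frame of measure_tray between -0.012 and 0.012 m and z of tape_measure in the frame of measure_tray between 0.001 and 0.009 m and angle between the y axis of tape_measure and the y axis of measure_tray, either way round below 0.3 rad and x of hole_saw in the frame of saw_cup between -0.012 and 0.012 m and y of hole_saw in the frame of saw_cup between -0.012 and 0.012 m and z of hole_saw in the frame of saw_cup between 0.001 and 0.009 m); the robot touches nothing.
It fails at once if the roll of masking tape is moved by more than 25 mm (distance of masking_tape from where it was at the start of the episode above 0.025 m).
It fails at once if the flat round tin is moved by more than 25 mm (distance of round_tin from where it was at the start of the episode above 0.025 m).
It also fails if it takes over 96 s, if anything falls off the work surface, if the arm or the gripper's body presses on something with over 40 N, if the wrist force passes 120 N, or if a joint passes its speed limit or range.

## Robot

A 6-joint arm with a two-finger parallel gripper is mounted at the origin on a cart in front of the work surface, level with it; the furniture and walls round the work are solid. World frame = base frame: x ahead of the robot, y to its left, z up, the work surface at z = 0. Lengths are in m, angles in degrees, forces in N, time in s.
With the tool pointing down it reaches from about 0.3 to 0.75 m from the base axis. Payload 8.5 kg.
Tool frame: the origin (TCP) lies at the very end of the fingers, on their centre line; the grasp point (between the pads) lies 19 mm behind it; z points along the fingers, y is the line along which they close (so a half turn about z gives the same grasp; the last joint's range is limited). The gripper opens to 85 mm and grips with 20 to 120 N. Pads are 22 mm wide; open, the fingers measure 114 mm over their backs; the gripper's body (76 mm by 85 mm) begins 54 mm behind the grasp point. The pads swing forward as they close: fully open they stand 13 mm farther back than shut.
Start: joints at [56.878, 21.807, 74.336, -0, 83.858, -12.336], TCP at [0.195, 0.514, 0.21] pointing down, gripper open.
Joint ranges: [-178.18, 178.18], [-50.72, 133.34], [12.68, 142.11], [-81.47, 261.47], [9.98, 163.14], [-165.26, 165.26]. Speed limits (degrees/s): [136.94, 136.94, 180, 180, 180, 180].

## Interface

Orientations are given as a 3x3 rotation matrix whose columns are the frame's x, y, z axes.
In Python, from rig import env, imaging gives the robot as it stands. The module is installed in compiled form; this text tells all that it offers.
- The arm moves only by the tool arm_command, never from a script. Its arguments are lists of equal length, an entry for each row: "turn": the turn, a rotation vector about the tool's x, y, z in units of 5 degrees (1.0 is 5 degrees), a list of three; "xyz": the shift along the tool's x, y, z in units of 50 mm (1.0 is 50 mm), a list of three; "claw": the finger opening in mm, from 0 to 85.4. A call has 1 to 12 rows; each row shifts and turns the commanded pose from where the row before left it, along the tool's axes as they then stand; what a row does not reach is not made up. A row lasts 1/10 s, in which the tool goes at most 50 mm and 8.59 degrees, less where a joint would pass 70% of its speed; a pose out of reach is approached as far as the arm can. A call is refused whole if a number of a shift passes 1 or a number of a turn 1, either way. A call with a gripper value outside its range is refused whole. The fingers move at their own pace and stop on an object; "squeeze" is the grip in N (left out, the last holds). Time passes only in rows, so rows that do not move let the fingers close. It gives the time, the measured TCP pose, the force, the opening and the grip force at its end, in the units of the state.
- env.observe(): the state, without advancing time (a new reading comes with each control period).
- imaging.get_image(name): name is "side" or "top"; returns (picture, depth): 384x512x3 uint8, blue, green, red; 384x512 float32, m along the optical axis (not along the pixel's ray), 0 where there is no reading.
- imaging.camera_info(name): a dict with "camera_matrix" (3x3 intrinsics, pixels), "rvec" (rotation vector, rad) and "tvec" (3), from world to camera coordinates, as OpenCV has them. Camera axes: x right, y down, z forward; pixel columns grow to the right and rows downward; lengths in m; the calibration is good to about 2 mm. A picture is of the moment at which its call begins. camera_info takes no time and is no camera call.
- env.close_job(): hands the job in; it is judged then, once.
The state is a dict: "time_s": time; "q": joint angles; "qvel": joint speeds; "joint_efforts": joint torques, N m; "position": TCP position; "tool_rot": TCP orientation; "ft_force": force on the tool from outside, world axes, zero at the start; "wrist_torque": the same for the moment, N m; "grip_width": finger opening in m; "gripper_force": force on a finger pad.
Only numpy, scipy, OpenCV 4.12 (cv2) and the standard library are available. Lean on these libraries where they do the work, as an engineer would, in place of code of your own. Each camera call takes 0.05 s, during which the arm holds its last target. There are 200 camera calls.

## Working session

There is one attempt and no reset: what is moved stays moved. The work goes in short steps, Python scripts to look and compute and a tool call to move; the robot and the scene stay as the last step left them, time stands still between calls to the robot, and variables do not carry over. Pictures are saved under pics/ and viewed, at most 14 in all, crops included, and the job is handed in when it is done.

Besides the shell and the picture viewer there is one more tool, called by a JSON object that holds its "method" and its "body", one argument or row to a line. arm_command: Moves the arm, as the interface text tells. Its arguments: {"type":"object","properties":{"turn":{"type":"array"},"xyz":{"type":"array"},"claw":{"type":"array"},"squeeze":{"type":"number"}},"required":["turn","xyz","claw"]}

```bash
mkdir -p pics; cat > h.py <<'E'
from rig import env, imaging
import numpy as np, cv2
def grab(n,tag):
    im,d=imaging.get_image(n); cv2.imwrite(f'pics/{tag}.png',im); np.savez(f'pics/{tag}.npz',im=im,d=d); return im,d
def cam(n):
    c=imaging.camera_info(n); K=np.array(c['camera_matrix'],float); R=cv2.Rodrigues(np.array(c['rvec'],float))[0]; return K,R,np.array(c['tvec'],float).ravel()
def ray(n,uv,z):
    K,R,t=cam(n); uv=np.atleast_2d(uv).astype(float); d=(np.c_[uv,np.ones(len(uv))]@np.linalg.inv(K).T)@R; C=-R.T@t
    return C+d*((z-C[2])/d[:,2])[:,None]
def cloud(n,d):
    K,R,t=cam(n); v,u=np.indices(d.shape); p=np.stack([u,v,np.ones_like(u)],-1)@np.linalg.inv(K).T*d[...,None]
    return (p-t)@R
E
python3 - <<'E'
from h import *
for n in('top','side'):
    im,d=grab(n,n+'0'); K,R,t=cam(n); print(n,K.round(1).tolist(),(-R.T@t).round(3),R.round(2).tolist())
s=env.observe(); print(s['tool_rot'],s['position'],s['time_s'])
E
```

```text
top [[413.7, 0.0, 251.3], [0.0, 413.7, 200.7], [0.0, 0.0, 1.0]] [ 0.373 -0.057  1.173] [[-0.01, -1.0, -0.0], [-0.97, 0.01, -0.23], [0.23, -0.0, -0.97]]
side [[355.9, 0.0, 258.5], [0.0, 355.9, 191.3], [0.0, 0.0, 1.0]] [0.286 0.628 0.373] [[-0.9, -0.43, -0.02], [-0.15, 0.36, -0.92], [0.4, -0.83, -0.39]]
[[-9.34900489e-01  3.54909305e-01 -6.79404710e-04]
 [ 3.54909866e-01  9.34899901e-01 -1.07833973e-03]
 [ 2.52462593e-04 -1.24926777e-03 -9.99999188e-01]] [0.19503046 0.5139446  0.20899945] 0.1
```

View pics/top0.png

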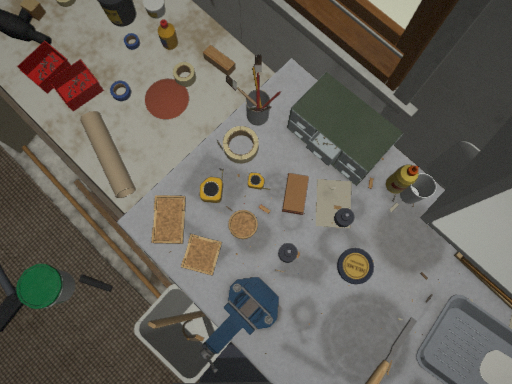

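View pics/side0.png

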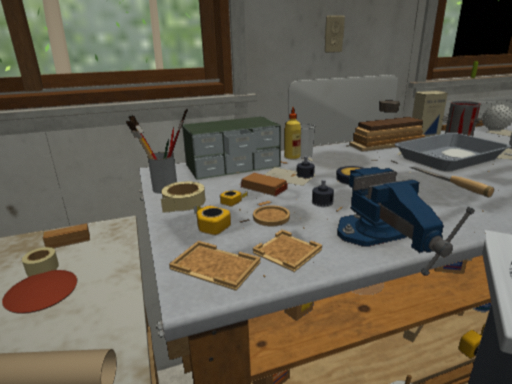

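The top view shows the block tray at (169,220), measure tray (201,255), cup (243,224), large tape measure (211,188), block (295,194), left hole saw (288,253), tin (355,266), masking tape (240,144) and vice (235,315). Next I'll measure these from depth.

```bash
python3 - <<'E'
from h import *
z=np.load('pics/top0.npz'); im,d=z['im'],z['d']; P=cloud('top',d)
for nm,(u,v) in dict(blocktray=(169,220),meastray=(201,255),cup=(243,224),tape=(211,188),block=(295,194),saw=(288,253),saw2=(344,216),tin=(355,266),mask=(226,146),tape2=(256,181),vice=(235,315),table=(270,230)).items():
    print(nm,P[v,u].round(3))
cv2.imwrite('pics/c0.png',cv2.resize(im[130:290,140:380],None,fx=3.3,fy=3.3,interpolation=cv2.INTER_CUBIC))
E
```

```text
blocktray [0.59  0.177 0.004]
meastray [0.488 0.083 0.008]
cup [ 0.575 -0.036  0.008]
tape [0.675 0.054 0.033]
block [ 0.656 -0.185  0.031]
saw [ 0.487 -0.158  0.047]
saw2 [ 0.588 -0.317  0.045]
tin [ 0.452 -0.344  0.023]
mask [0.8   0.012 0.037]
tape2 [ 0.696 -0.074  0.028]
vice [ 0.329 -0.017  0.126]
table [ 0.558 -0.113 -0.001]
```

View pics/c0.png

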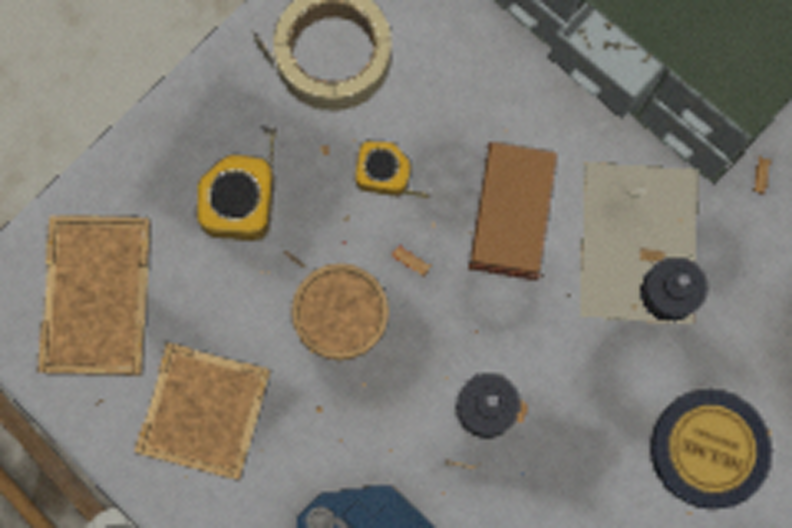

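```bash
python3 - <<'E'
from h import *
z=np.load('pics/top0.npz'); im,d=z['im'],z['d']; P=cloud('top',d)
hsv=cv2.cvtColor(im,cv2.COLOR_BGR2HSV)
print('table z noise',P[225:235,262:275,2].std())
def near(x,y,r): return np.hypot(P[...,0]-x,P[...,1]-y)<r
def rect(nm,m,zz):
    m=cv2.morphologyEx(m.astype(np.uint8),cv2.MORPH_OPEN,np.ones((3,3)))
    c=max(cv2.findContours(m,cv2.RETR_EXTERNAL,cv2.CHAIN_APPROX_NONE)[0],key=cv2.contourArea)[:,0]
    w=ray('top',c,zz)[:,:2].astype(np.float32)*1000
    (cx,cy),(a,b),an=cv2.minAreaRect(w); print(nm,'c',round(cx,1),round(cy,1),'size',round(a,1),round(b,1),'ang of a-side',round(an,1))
    print('   median z',np.median(P[...,2][m>0]).round(4), 'circ',[np.round(q,1) for q in cv2.minEnclosingCircle(w)])
rect('block',near(.656,-.185,.09)&(P[...,2]>.022),.029)
rect('tape',near(.675,.054,.07)&(P[...,2]>.028),.036)
rect('saw',near(.487,-.158,.045)&(P[...,2]>.025),.034)
rect('cup',near(.575,-.036,.06)&(hsv[...,1]>60)&(P[...,2]>.002),.013)
rect('btray',near(.59,.177,.10)&(hsv[...,1]>60)&(P[...,2]>-.01),.013)
rect('mtray',near(.488,.083,.075)&(hsv[...,1]>60),.013)
rect('tape2',near(.696,-.074,.04)&(P[...,2]>.018),.026)
s=np.load('pics/side0.npz')['im']
cv2.imwrite('pics/c1.png',cv2.resize(s[180:295,160:330],None,fx=4.7,fy=4.7,interpolation=cv2.INTER_CUBIC))
cv2.imwrite('pics/c2.png',cv2.resize(im[170:285,140:270],None,fx=5.2,fy=5.2,interpolation=cv2.INTER_CUBIC))
E
```

```text
table z noise 0.10250338819080891
block c 661.8 -186.6 size 59.9 110.1 ang of a-side 79.4
   median z 0.0283 circ [array([ 661.1, -186.8]), np.float64(60.9)]
tape c 673.4 54.2 size 62.6 67.6 ang of a-side 89.4
   median z 0.0365 circ [array([673.5,  54. ]), np.float64(39.6)]
saw c 491.2 -159.4 size 49.7 49.4 ang of a-side 89.4
   median z 0.0353 circ [array([ 491.4, -159.2]), np.float64(26.1)]
cup c 574.3 -35.8 size 79.8 80.6 ang of a-side 89.4
   median z 0.0073 circ [array([574.4, -34.6]), np.float64(41.8)]
btray c 591.9 176.8 size 88.7 138.4 ang of a-side 88.3
   median z 0.0063 circ [array([591.2, 176.6]), np.float64(79.1)]
mtray c 490.6 81.8 size 92.3 96.6 ang of a-side 74.6
   median z 0.0061 circ [array([490.9,  82.4]), np.float64(64.4)]
tape2 c 699.8 -74.3 size 46.1 41.9 ang of a-side 89.4
   median z 0.025 circ [array([699.6, -74. ]), np.float64(27.1)]
```

View pics/c1.png

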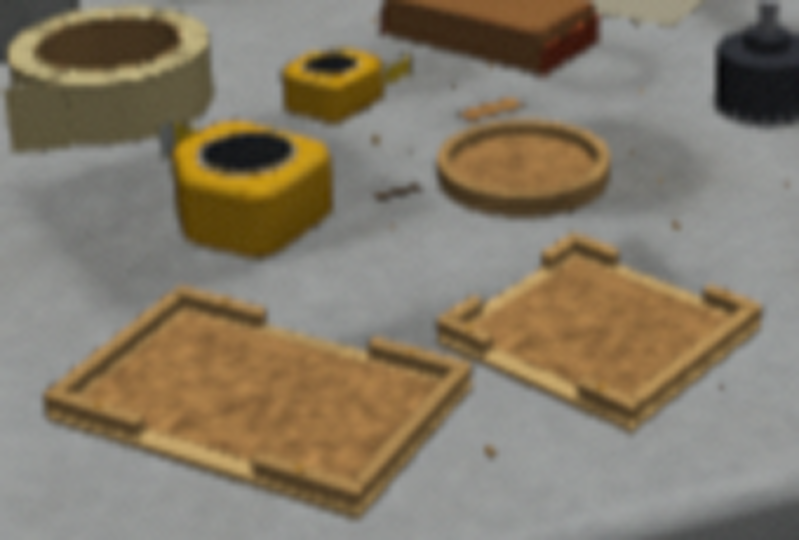

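View pics/c2.png

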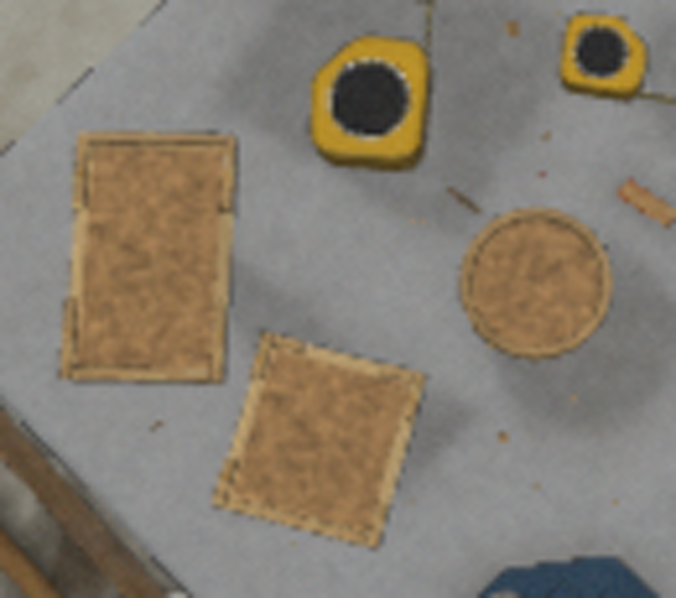

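```bash
cat >> h.py <<'E'
def plan(x,y,z,yaw):
    s=env.observe(); p=np.array(s['position']); R=np.array(s['tool_rot']); cur=np.degrees(np.arctan2(R[1,1],R[0,1]))
    dt=-((yaw-cur+90)%180-90); Y=np.radians(cur-dt); ty=np.array([np.cos(Y),np.sin(Y),0]); tx=np.array([-ty[1],ty[0],0])
    D=np.array([x,y,z])-p; v=np.array([D@tx,D@ty,-D[2]])/.05
    print('p',p.round(4),'yaw',cur.round(1),'w',round(s['grip_width'],4),'t',s['time_s'],'| turnz units',round(dt/5,2),'then shift units',v.round(2),'norm',np.linalg.norm(v).round(2))
E
python3 - <<'E'
from h import *
z=np.load('pics/top0.npz'); im,d=z['im'],z['d']; P=cloud('top',d)
q=P[(P[...,2]>.05)&(P[...,2]<.2)&(P[...,0]<.5)&(P[...,0]>.15)&(abs(P[...,1])<.2)]
for a in np.arange(-.14,.14,.03):
    k=q[(q[:,1]>=a)&(q[:,1]<a+.03)]
    if len(k): print(round(a,2),len(k),np.percentile(k[:,0],98).round(3),k[:,2].max().round(3))
# tape right/left edge angle
m=((np.hypot(P[...,0]-.673,P[...,1]-.054)<.06)&(P[...,2]>.028))
for n in(1,0):
    pts=[]
    for v in range(176,198):
        u=np.where(m[v])[0]
        if len(u): pts.append((u[-n],v))
    w=ray('top',pts,.036)[:,:2]; l=cv2.fitLine(w[5:-5].astype(np.float32),cv2.DIST_HUBER,0,.01,.01).ravel(); print('edge ang',np.degrees(np.arctan2(l[1],l[0])))
plan(.673,.054,.10,87)
E
```

```text
-0.14 29 0.384 0.128
-0.11 334 0.408 0.13
-0.08 467 0.406 0.13
-0.05 429 0.403 0.13
-0.02 421 0.36 0.129
0.01 323 0.31 0.127
0.04 201 0.279 0.109
0.07 8 0.239 0.071
edge ang -5.959162
edge ang -7.622204
p [0.195  0.5139 0.209 ] yaw 69.2 w 0.0855 t 0.1 | turnz units -3.56 then shift units [-10.03  -8.69   2.18] norm 13.44
```

```bash
python3 -c "
from h import *
plan(.673,.054,.10,84)"
```

```text
p [0.195  0.5139 0.209 ] yaw 69.2 w 0.0855 t 0.1 | turnz units -2.96 then shift units [-10.47  -8.15   2.18] norm 13.44
```

{"method": "arm_command", "body": {
  "turn": [
    [0,0,-1],
    [0,0,-1],
    [0,0,-1],
    [0,0,0],
    [0,0,0],
    [0,0,0],
    [0,0,0],
    [0,0,0],
    [0,0,0],
    [0,0,0],
    [0,0,0],
    [0,0,0]
  ],
  "xyz": [
    [0,0,0],
    [0,0,0],
    [0,0,0],
    [-0.7,-0.55,0.1],
    [-0.7,-0.55,0.1],
    [-0.7,-0.55,0.1],
    [-0.7,-0.55,0.1],
    [-0.7,-0.55,0.1],
    [-0.7,-0.55,0.1],
    [-0.7,-0.55,0.1],
    [-0.7,-0.55,0.1],
    [-0.7,-0.55,0.1]
  ],
  "claw": [85,85,85,85,85,85,85,85,85,85,85,85],
  "squeeze": 40
}}

```text
time_s: 1.3
position: [0.4846, 0.2346, 0.1641]
tool_rot: [[-0.995, 0.101, -0.001], [0.101, 0.995, -0.0], [0.001, -0.0, -1.0]]
ft_force: [1.0, -0.3, 0.0]
grip_width: 0.0853
gripper_force: 0.0
```

```bash
python3 -c "
from h import *
plan(.673,.054,.08,84)"
```

```text
p [0.4846 0.2346 0.1641] yaw 84.2 w 0.0853 t 1.3 | turnz units 0.04 then shift units [-4.13 -3.2   1.68] norm 5.48
```

{"method": "arm_command", "body": {
  "turn": [
    [0,0,0],
    [0,0,0],
    [0,0,0],
    [0,0,0],
    [0,0,0],
    [0,0,0],
    [0,0,0]
  ],
  "xyz": [
    [-0.69,-0.53,0.28],
    [-0.69,-0.53,0.28],
    [-0.69,-0.53,0.28],
    [-0.69,-0.53,0.28],
    [-0.69,-0.53,0.28],
    [-0.69,-0.53,0.28],
    [0,0,0]
  ],
  "claw": [85,85,85,85,85,85,85]
}}

```text
time_s: 2.0
position: [0.6752, 0.0529, 0.0769]
tool_rot: [[-0.994, 0.105, -0.003], [0.105, 0.994, -0.001], [0.003, -0.001, -1.0]]
ft_force: [-1.1, 0.5, 0.2]
grip_width: 0.0849
gripper_force: 0.0
```

```bash
python3 -c "
from h import *
plan(.673,.054,.006,84)
im,d=grab('side','s1')
cv2.imwrite('pics/c3.png',cv2.resize(im[100:300,120:350],None,fx=2.6,fy=2.6,interpolation=cv2.INTER_CUBIC))"
```

```text
p [0.6752 0.0529 0.0769] yaw 84.0 w 0.0849 t 2.0 | turnz units -0.01 then shift units [0.05 0.02 1.42] norm 1.42
```

View pics/c3.png

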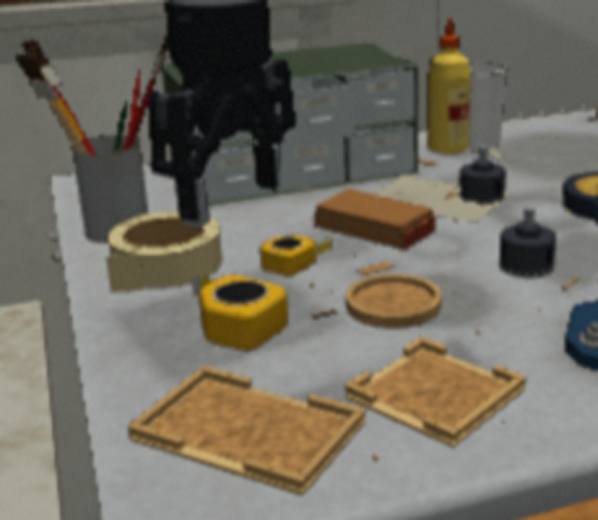

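The side view shows the near finger at (190,220) and the far finger at (268,190) on either side of the tape measure at (243,290). It's centred, so I'll descend and grip.

{"method": "arm_command", "body": {
  "turn": [
    [0,0,0],
    [0,0,0],
    [0,0,0],
    [0,0,0],
    [0,0,0],
    [0,0,0],
    [0,0,0],
    [0,0,0],
    [0,0,0],
    [0,0,0],
    [0,0,0],
    [0,0,0]
  ],
  "xyz": [
    [0.04,0,0.35],
    [0,0,0.35],
    [0,0,0.35],
    [0,0,0.33],
    [0,0,0],
    [0,0,0],
    [0,0,0],
    [0,0,0],
    [0,0,0],
    [0,0,0],
    [0,0,0],
    [0,0,0]
  ],
  "claw": [85,85,85,85,85,55,55,55,55,55,55,55]
}}

```text
time_s: 3.25
position: [0.6716, 0.0573, 0.0116]
tool_rot: [[-0.995, 0.101, -0.0], [0.101, 0.995, -0.0], [0.0, -0.0, -1.0]]
ft_force: [0.3, -0.0, -0.8]
grip_width: 0.0551
gripper_force: 0.0
```

```bash
python3 -c "
from h import *
plan(.673,.054,.006,84)
im,d=grab('side','s2')
cv2.imwrite('pics/c4.png',cv2.resize(im[150:270,160:290],None,fx=4.6,fy=4.6,interpolation=cv2.INTER_CUBIC))"
```

```text
p [0.6716 0.0573 0.0116] yaw 84.2 w 0.0551 t 3.25 | turnz units 0.04 then shift units [-0.04 -0.06  0.11] norm 0.13
```

View pics/c4.png

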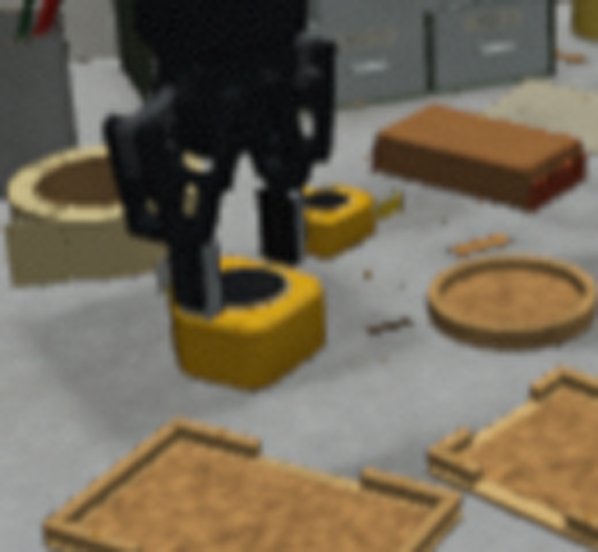

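```bash
python3 -c "
from h import *
z=np.load('pics/s2.npz'); im,d=z['im'],z['d']; P=cloud('side',d)
for (a,b) in [(180,300),(205,300),(205,312),(200,270),(190,240),(285,255),(285,220),(190,330),(215,350),(240,340),(260,320),(240,285),(300,300)]:
    u,v=160+round(a/4.6),150+round(b/4.6); print((a,b),P[v,u].round(3),im[v,u])
s=env.observe(); print(s['joint_efforts'],s['ft_force'],s['q'])
"
```

```text
(180, 300) [0.677 0.099 0.048] [21 23 24]
(205, 300) [0.666 0.093 0.048] [63 63 59]
(205, 312) [0.667 0.092 0.04 ] [64 73 74]
(200, 270) [0.668 0.096 0.062] [23 21 18]
(190, 240) [0.669 0.099 0.079] [14 13 11]
(285, 255) [0.663 0.031 0.044] [12 12 11]
(285, 220) [0.286 0.628 0.373] [13 11 12]
(190, 330) [0.68  0.089 0.027] [ 7 70 94]
(215, 350) [0.665 0.09  0.021] [10 71 96]
(240, 340) [0.654 0.088 0.027] [10 72 98]
(260, 320) [0.646 0.081 0.035] [ 29 143 186]
(240, 285) [0.673 0.057 0.037] [28 25 24]
(300, 300) [0.642 0.055 0.035] [ 30 142 182]
[ 4.10698674e-03 -6.05783701e+01 -1.98096603e+01 -1.68209026e-04
  1.24648133e-03  1.09011828e-04] [ 0.55516646  0.47599426 -0.02501196] [-5.16444240e+00  4.42460517e+01  6.71837775e+01  2.48368443e-04
  6.85735454e+01 -8.93733243e+01]
```

```bash
python3 -c "
from h import *
z=np.load('pics/s1.npz'); im,d=z['im'],z['d']; P=cloud('side',d)
m=(abs(P[...,0]-.673)<.06)&(abs(P[...,1]-.054)<.075)&(P[...,2]>.05)&(im.max(-1)<90)
for lo,hi in((.08,.2),(-.1,.03)):
    k=P[m&(P[...,1]>lo)&(P[...,1]<hi)]; i=np.argsort(k[:,2]); print(len(k),k[i[:25:4]].round(3))
im,d=grab('side','s3'); P=cloud('side',d)
m=(abs(P[...,0]-.673)<.06)&(abs(P[...,1]-.054)<.075)&(P[...,2]>.038)&(im.max(-1)<80)
for lo,hi in((.08,.2),(-.1,.035)):
    k=P[m&(P[...,1]>lo)&(P[...,1]<hi)]; i=np.argsort(k[:,2]); print(len(k),k[i[:25:4]].round(3))
print(env.observe()['position'])
"
```

```text
5090 [[0.684 0.102 0.112]
 [0.681 0.104 0.113]
 [0.682 0.101 0.114]
 [0.678 0.104 0.116]
 [0.686 0.105 0.117]
 [0.669 0.103 0.119]
 [0.676 0.109 0.12 ]]
707 [[0.676 0.01  0.111]
 [0.667 0.013 0.113]
 [0.672 0.011 0.114]
 [0.678 0.009 0.115]
 [0.664 0.013 0.116]
 [0.67  0.01  0.117]
 [0.662 0.012 0.118]]
4465 [[0.68  0.091 0.04 ]
 [0.666 0.094 0.044]
 [0.669 0.097 0.044]
 [0.678 0.097 0.045]
 [0.664 0.089 0.046]
 [0.672 0.099 0.047]
 [0.664 0.093 0.048]]
585 [[0.675 0.029 0.038]
 [0.66  0.033 0.04 ]
 [0.665 0.033 0.042]
 [0.667 0.03  0.042]
 [0.661 0.03  0.044]
 [0.669 0.03  0.045]
 [0.676 0.031 0.046]]
[0.67154196 0.05728894 0.01147434]
```

The depth data puts the fingertips about 20 mm higher than the reported TCP suggests, at z≈0.040 against a TCP of 0.0115. So the fingers closed just above the tape, touching nothing. I'll open them and go lower.

{"method": "arm_command", "body": {
  "turn": [
    [0,0,0],
    [0,0,0],
    [0,0,0],
    [0,0,0],
    [0,0,0],
    [0,0,0],
    [0,0,0],
    [0,0,0],
    [0,0,0],
    [0,0,0],
    [0,0,0]
  ],
  "xyz": [
    [0,0,0],
    [0,0,0],
    [0,0,0],
    [0,0,0],
    [0,0,0],
    [0,0,0],
    [-0.04,-0.06,0],
    [0,0,0.15],
    [0,0,0.16],
    [0,0,0.16],
    [0,0,0.16]
  ],
  "claw": [85,85,85,85,85,85,85,85,85,85,85]
}}

```text
time_s: 4.45
position: [0.6729, 0.0542, -0.0211]
tool_rot: [[-0.995, 0.101, -0.001], [0.101, 0.995, 0.0], [0.001, 0.0, -1.0]]
ft_force: [-0.3, -0.0, 0.0]
grip_width: 0.0852
gripper_force: 0.0
```

```bash
python3 -c "
from h import *
plan(.673,.054,-.020,84)
im,d=grab('side','s4'); P=cloud('side',d)
m=(abs(P[...,0]-.673)<.06)&(abs(P[...,1]-.054)<.075)&(P[...,2]>.006)&(im.max(-1)<80)&(im[...,2]<im[...,0]+12)
for lo,hi in((.09,.2),(-.1,.02)):
    k=P[m&(P[...,1]>lo)&(P[...,1]<hi)]; i=np.argsort(k[:,2]); print(len(k),k[i[:25:4]].round(3))
"
```

```text
p [ 0.6729  0.0542 -0.0211] yaw 84.2 w 0.0852 t 4.45 | turnz units 0.04 then shift units [-0.   -0.   -0.02] norm 0.02
1796 [[0.681 0.101 0.014]
 [0.666 0.101 0.02 ]
 [0.672 0.11  0.021]
 [0.671 0.107 0.022]
 [0.668 0.104 0.023]
 [0.669 0.106 0.024]
 [0.678 0.112 0.025]]
371 [[0.656 0.015 0.028]
 [0.678 0.012 0.03 ]
 [0.67  0.011 0.031]
 [0.658 0.015 0.033]
 [0.666 0.014 0.033]
 [0.667 0.012 0.035]
 [0.656 0.014 0.035]]
```

{"method": "arm_command", "body": {
  "turn": [
    [0,0,0],
    [0,0,0],
    [0,0,0],
    [0,0,0],
    [0,0,0],
    [0,0,0],
    [0,0,0]
  ],
  "xyz": [
    [0,0,0],
    [0,0,0],
    [0,0,0],
    [0,0,0],
    [0,0,0],
    [0,0,0],
    [0,0,0]
  ],
  "claw": [50,50,50,50,50,50,50],
  "squeeze": 40
}}

```text
time_s: 5.2
position: [0.6735, 0.0542, -0.0195]
tool_rot: [[-0.995, 0.101, 0.001], [0.101, 0.995, 0.0], [-0.001, 0.0, -1.0]]
ft_force: [-0.4, 1.2, 3.8]
grip_width: 0.0614
gripper_force: 45.3
```

{"method": "arm_command", "body": {
  "turn": [
    [0,0,0],
    [0,0,0],
    [0,0,0],
    [0,0,0]
  ],
  "xyz": [
    [0,0,-0.2],
    [0,0,-0.4],
    [0,0,-0.5],
    [0,0,-0.5]
  ],
  "claw": [50,50,50,50]
}}

```text
time_s: 5.6
position: [0.6727, 0.054, 0.0607]
tool_rot: [[-0.995, 0.101, -0.002], [0.101, 0.995, -0.0], [0.002, -0.0, -1.0]]
ft_force: [0.9, 0.3, -2.0]
grip_width: 0.0613
gripper_force: 44.7
```

```bash
python3 -c "
from h import *
plan(.4906,.0818,.05,74.6)"
```

```text
p [0.6727 0.054  0.0607] yaw 84.2 w 0.0613 t 5.6 | turnz units 1.92 then shift units [ 3.66 -0.43  0.21] norm 3.69
```

{"method": "arm_command", "body": {
  "turn": [
    [0,0,0.96],
    [0,0,0.96],
    [0,0,0],
    [0,0,0],
    [0,0,0],
    [0,0,0],
    [0,0,0],
    [0,0,0]
  ],
  "xyz": [
    [0,0,0],
    [0,0,0],
    [0.73,-0.08,0.04],
    [0.73,-0.08,0.04],
    [0.73,-0.09,0.04],
    [0.73,-0.09,0.04],
    [0.73,-0.09,0.04],
    [0,0,0]
  ],
  "claw": [50,50,50,50,50,50,50,50]
}}

```text
time_s: 6.4
position: [0.4863, 0.0827, 0.0497]
tool_rot: [[-0.964, 0.264, -0.006], [0.264, 0.964, 0.0], [0.006, -0.001, -1.0]]
ft_force: [0.4, -1.0, -1.9]
grip_width: 0.0614
gripper_force: 44.7
```

```bash
python3 -c "
from h import *
plan(.4906,.0818,-.014,74.6)
im,d=grab('side','s5')
cv2.imwrite('pics/c5.png',cv2.resize(im[120:300,160:360],None,fx=3,fy=3,interpolation=cv2.INTER_CUBIC))"
```

```text
p [0.4863 0.0827 0.0497] yaw 74.7 w 0.0614 t 6.4 | turnz units 0.01 then shift units [-0.09  0.01  1.27] norm 1.28
```

View pics/c5.png

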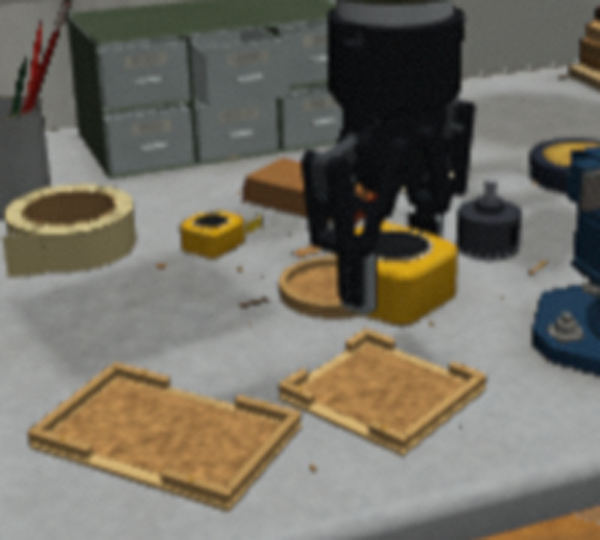

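The tape measure is held above its tray at (400,270), blade pointing away from the camera as required. Lowering it now.

{"method": "arm_command", "body": {
  "turn": [
    [0,0,0],
    [0,0,0],
    [0,0,0],
    [0,0,0],
    [0,0,0]
  ],
  "xyz": [
    [-0.09,0.01,0.2],
    [0,0,0.3],
    [0,0,0.3],
    [0,0,0.2],
    [0,0,0]
  ],
  "claw": [50,50,50,50,50]
}}

```text
time_s: 6.95
position: [0.4961, 0.0809, -0.0015]
tool_rot: [[-0.964, 0.266, -0.002], [0.266, 0.964, 0.0], [0.002, -0.001, -1.0]]
ft_force: [0.4, 0.9, -1.4]
grip_width: 0.0613
gripper_force: 44.7
```

```bash
python3 -c "
from h import *
plan(.4906,.0818,-.014,74.6)"
```

```text
p [ 0.4961  0.0809 -0.0015] yaw 74.6 w 0.0613 t 6.95 | turnz units -0.0 then shift units [ 0.11 -0.01  0.25] norm 0.27
```

{"method": "arm_command", "body": {
  "turn": [
    [0,0,0],
    [0,0,0],
    [0,0,0]
  ],
  "xyz": [
    [0.06,-0.01,0.1],
    [0,0,0.1],
    [0,0,0.03]
  ],
  "claw": [50,50,50]
}}

```text
time_s: 7.25
position: [0.493, 0.0814, -0.0117]
tool_rot: [[-0.964, 0.265, -0.0], [0.265, 0.964, -0.0], [0.0, -0.0, -1.0]]
ft_force: [-0.6, -0.1, -3.1]
grip_width: 0.0615
gripper_force: 44.7
```

```bash
python3 -c "
from h import *
plan(.4906,.0818,-.014,74.6)
im,d=grab('top','t1');print(env.observe()['ft_force'])
cv2.imwrite('pics/c6.png',cv2.resize(im[170:285,140:270],None,fx=4.6,fy=4.6,interpolation=cv2.INTER_CUBIC))"
```

```text
p [ 0.493   0.0814 -0.0117] yaw 74.6 w 0.0615 t 7.25 | turnz units 0.0 then shift units [ 0.05 -0.01  0.05] norm 0.07
[-0.46918711  0.504246   -2.93332407]
```

View pics/c6.png

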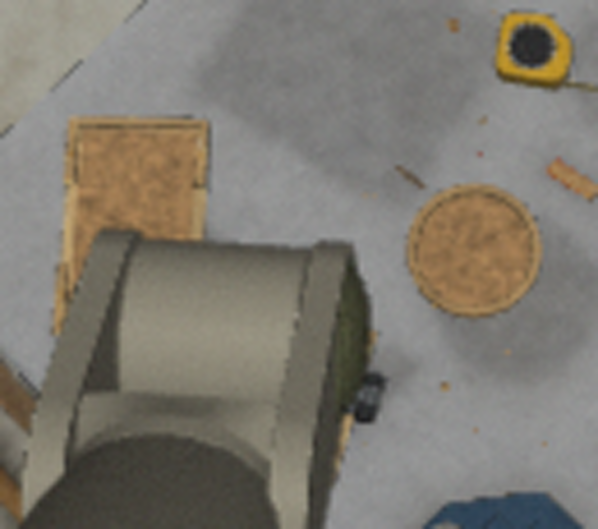

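The arm hides the tray in the top view, so I'll release, rise and then check.

{"method": "arm_command", "body": {
  "turn": [
    [0,0,0],
    [0,0,0],
    [0,0,0],
    [0,0,0],
    [0,0,0],
    [0,0,0],
    [0,0,0],
    [0,0,0],
    [0,0,0],
    [0,0,0],
    [0,0,0],
    [0,0,0]
  ],
  "xyz": [
    [0.04,0,0.04],
    [0,0,0],
    [0,0,0],
    [0,0,0],
    [0,0,0],
    [0,0,0],
    [0,0,-0.2],
    [0,0,-0.5],
    [0,0,-0.8],
    [0,0,-0.8],
    [0,0,-0.5],
    [0,0,0]
  ],
  "claw": [50,50,85,85,85,85,85,85,85,85,85,85]
}}

```text
time_s: 8.5
position: [0.4927, 0.082, 0.1306]
tool_rot: [[-0.964, 0.265, 0.008], [0.265, 0.964, -0.001], [-0.008, 0.002, -1.0]]
ft_force: [-0.0, 0.0, -0.8]
grip_width: 0.0849
gripper_force: 0.0
```

```bash
python3 -c "
from h import *
plan(.6618,-.1866,.13,79.4)
plan(.6618,-.1866,.13,169.4)
im,d=grab('side','s6')
cv2.imwrite('pics/c7.png',cv2.resize(im[180:295,160:330],None,fx=4,fy=4,interpolation=cv2.INTER_CUBIC))"
```

```text
p [0.4927 0.082  0.1306] yaw 74.6 w 0.0849 t 8.5 | turnz units -0.96 then shift units [-4.31 -4.66  0.01] norm 6.35
p [0.4927 0.082  0.1306] yaw 74.6 w 0.0849 t 8.5 | turnz units 17.04 then shift units [-4.66  4.31  0.01] norm 6.35
```

View pics/c7.png

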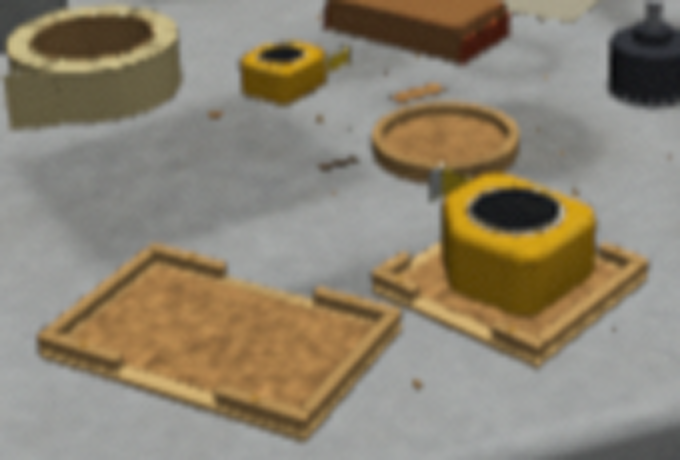

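The tape measure sits in its tray with the blade out through the gap at (445,180). The sanding block is next.

{"method": "arm_command", "body": {
  "turn": [
    [0,0,-0.96],
    [0,0,0],
    [0,0,0],
    [0,0,0],
    [0,0,0],
    [0,0,0],
    [0,0,0],
    [0,0,0],
    [0,0,0],
    [0,0,0]
  ],
  "xyz": [
    [0,0,0],
    [-0.54,-0.58,0],
    [-0.54,-0.58,0],
    [-0.54,-0.58,0],
    [-0.54,-0.58,0],
    [-0.54,-0.58,0],
    [-0.54,-0.58,0.2],
    [-0.54,-0.58,0.5],
    [-0.54,-0.58,0.5],
    [0,0,0]
  ],
  "claw": [85,85,85,85,85,85,85,85,85,85]
}}

```text
time_s: 9.55
position: [0.6597, -0.1891, 0.06]
tool_rot: [[-0.982, 0.187, -0.008], [0.187, 0.982, 0.003], [0.008, 0.002, -1.0]]
ft_force: [-0.9, 1.4, -1.6]
grip_width: 0.0852
gripper_force: 0.0
```

```bash
cat >> h.py <<'E'
def top(nm,x,y,r,h,tag,hsat=False):
    im,d=grab('top',tag); P=cloud('top',d)
    m=((np.hypot(P[...,0]-x,P[...,1]-y)<r)&(P[...,2]>h*.75)&(P[...,2]<h+.012)).astype(np.uint8); m=cv2.morphologyEx(m,cv2.MORPH_OPEN,np.ones((3,3)))
    c=max(cv2.findContours(m,cv2.RETR_EXTERNAL,cv2.CHAIN_APPROX_NONE)[0],key=cv2.contourArea)[:,0]
    w=ray('top',c,h)[:,:2].astype(np.float32)*1000; print(nm,cv2.minAreaRect(w),np.median(P[...,2][m>0]))
E
python3 -c "
from h import *
plan(.6618,-.1866,-.022,79.4)
top('tape',.4906,.0818,.06,.041,'t2')"
```

```text
p [ 0.6597 -0.1891  0.06  ] yaw 79.2 w 0.0852 t 9.55 | turnz units -0.04 then shift units [-0.03  0.06  1.64] norm 1.64Traceback (most recent call last):
  File "<string>", line 4, in <module>
    top('tape',.4906,.0818,.06,.041,'t2')
    ~~~^^^^^^^^^^^^^^^^^^^^^^^^^^^^^^^^^^
  File "h.py", line 21, in top
    c=max(cv2.findContours(m,cv2.RETR_EXTERNAL,cv2.CHAIN_APPROX_NONE)[0],key=cv2.contourArea)[:,0]
      ~~~^^^^^^^^^^^^^^^^^^^^^^^^^^^^^^^^^^^^^^^^^^^^^^^^^^^^^^^^^^^^^^^^^^^^^^^^^^^^^^^^^^^^
ValueError: max() iterable argument is empty
```

{"method": "arm_command", "body": {
  "turn": [
    [0,0,0],
    [0,0,0],
    [0,0,0],
    [0,0,0],
    [0,0,0],
    [0,0,0]
  ],
  "xyz": [
    [-0.03,0.06,0.4],
    [0,0,0.4],
    [0,0,0.4],
    [0,0,0.25],
    [0,0,0.18],
    [0,0,0]
  ],
  "claw": [85,85,85,85,85,85]
}}

```text
time_s: 10.2
position: [0.6623, -0.1825, -0.0157]
tool_rot: [[-0.983, 0.183, -0.001], [0.183, 0.983, 0.001], [0.002, 0.0, -1.0]]
ft_force: [-0.1, 0.1, -0.5]
grip_width: 0.0851
gripper_force: 0.0
```

{"method": "arm_command", "body": {
  "turn": [
    [0,0,0],
    [0,0,0],
    [0,0,0],
    [0,0,0],
    [0,0,0],
    [0,0,0],
    [0,0,0]
  ],
  "xyz": [
    [0,0,0],
    [0,0,0],
    [0,0,0],
    [0,0,0],
    [0,0,0],
    [0,0,0],
    [0,0,0]
  ],
  "claw": [45,45,45,45,45,45,45],
  "squeeze": 40
}}

```text
time_s: 10.9
position: [0.6635, -0.1834, -0.0136]
tool_rot: [[-0.983, 0.184, 0.002], [0.184, 0.983, -0.001], [-0.002, -0.001, -1.0]]
ft_force: [-1.1, 0.8, 5.6]
grip_width: 0.0592
gripper_force: 44.7
```

{"method": "arm_command", "body": {
  "turn": [
    [0,0,0],
    [0,0,0],
    [0,0,0],
    [0,0,0],
    [0,0,-0.89],
    [0,0,-0.89],
    [0,0,0]
  ],
  "xyz": [
    [0,0,-0.2],
    [0,0,-0.5],
    [0,0,-0.7],
    [0,0,-0.6],
    [0,0,0],
    [0,0,0],
    [0,0,0]
  ],
  "claw": [45,45,45,45,45,45,45]
}}

```text
time_s: 11.6
position: [0.6627, -0.1831, 0.0856]
tool_rot: [[-1.0, 0.029, 0.0], [0.029, 1.0, -0.0], [-0.0, -0.0, -1.0]]
ft_force: [-0.6, -0.2, -0.6]
grip_width: 0.0593
gripper_force: 44.0
```

```bash
python3 -c "
from h import *
plan(.5935,.1768,.07,88.3)"
```

```text
p [ 0.6627 -0.1831  0.0856] yaw 88.3 w 0.0593 t 11.6 | turnz units 0.01 then shift units [1.6  7.15 0.31] norm 7.34
```

{"method": "arm_command", "body": {
  "turn": [
    [0,0,0],
    [0,0,0],
    [0,0,0],
    [0,0,0],
    [0,0,0],
    [0,0,0],
    [0,0,0],
    [0,0,0],
    [0,0,0],
    [0,0,0],
    [0,0,0]
  ],
  "xyz": [
    [0.16,0.7,0],
    [0.16,0.7,0],
    [0.16,0.73,0],
    [0.16,0.73,0],
    [0.16,0.73,0],
    [0.16,0.73,0],
    [0.16,0.73,0],
    [0.16,0.7,0],
    [0.16,0.7,0.1],
    [0.16,0.7,0.2],
    [0,0,0]
  ],
  "claw": [45,45,45,45,45,45,45,45,45,45,45]
}}

```text
time_s: 12.7
position: [0.5914, 0.1803, 0.069]
tool_rot: [[-1.0, 0.027, -0.003], [0.027, 1.0, 0.001], [0.003, 0.0, -1.0]]
ft_force: [-0.1, -1.1, -0.4]
grip_width: 0.0589
gripper_force: 43.9
```

```bash
python3 -c "
from h import *
plan(.5935,.1768,-.0075,88.3)
im,d=grab('side','s7')
cv2.imwrite('pics/c8.png',cv2.resize(im[140:295,140:330],None,fx=3.5,fy=3.5,interpolation=cv2.INTER_CUBIC))
"
```

```text
p [0.5914 0.1803 0.069 ] yaw 88.4 w 0.0589 t 12.7 | turnz units 0.03 then shift units [-0.04 -0.07  1.53] norm 1.53
```

View pics/c8.png

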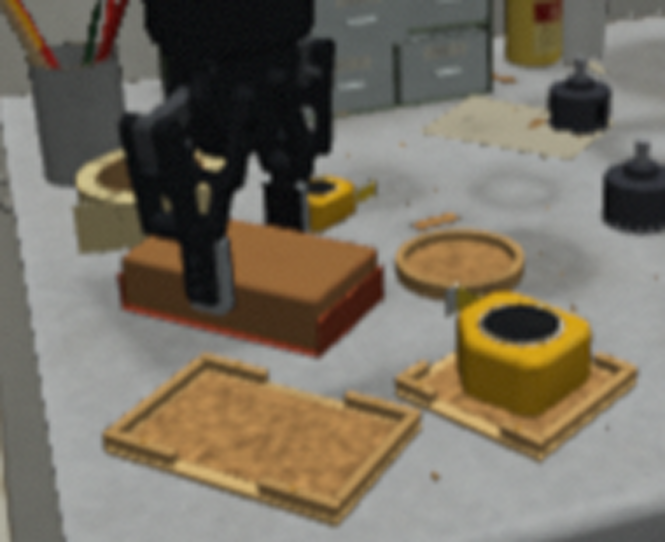

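The block is held level above its tray at (250,275). Lowering it.

{"method": "arm_command", "body": {
  "turn": [
    [0,0,0],
    [0,0,0],
    [0,0,0],
    [0,0,0],
    [0,0,0],
    [0,0,0]
  ],
  "xyz": [
    [-0.03,-0.05,0.3],
    [0,0,0.35],
    [0,0,0.35],
    [0,0,0.25],
    [0,0,0.1],
    [0,0,0]
  ],
  "claw": [45,45,45,45,45,45]
}}

```text
time_s: 13.35
position: [0.5949, 0.1735, 0.0023]
tool_rot: [[-1.0, 0.03, -0.001], [0.03, 1.0, -0.0], [0.001, -0.0, -1.0]]
ft_force: [0.4, 0.1, 0.2]
grip_width: 0.0588
gripper_force: 43.9
```

```bash
python3 -c "
from h import *
plan(.5935,.1768,-.008,88.3)
"
```

```text
p [0.5949 0.1735 0.0023] yaw 88.3 w 0.0588 t 13.35 | turnz units -0.01 then shift units [0.03 0.06 0.21] norm 0.22
```

{"method": "arm_command", "body": {
  "turn": [
    [0,0,0],
    [0,0,0],
    [0,0,0],
    [0,0,0]
  ],
  "xyz": [
    [0.03,0.06,0.07],
    [0,0,0.07],
    [0,0,0.05],
    [0,0,0]
  ],
  "claw": [45,45,45,45]
}}

```text
time_s: 13.75
position: [0.5932, 0.1771, -0.0072]
tool_rot: [[-1.0, 0.029, -0.0], [0.029, 1.0, -0.0], [0.0, -0.0, -1.0]]
ft_force: [0.1, -0.3, -0.6]
grip_width: 0.0589
gripper_force: 43.9
```

Release, rise, and move towards the hole saw.

{"method": "arm_command", "body": {
  "turn": [
    [0,0,0],
    [0,0,0],
    [0,0,0],
    [0,0,0],
    [0,0,0],
    [0,0,0],
    [0,0,0],
    [0,0,0],
    [0,0,0],
    [0,0,0],
    [0,0,0]
  ],
  "xyz": [
    [0,0,0.02],
    [0,0,0],
    [0,0,0],
    [0,0,0],
    [0,0,0],
    [0,0,-0.2],
    [0,0,-0.5],
    [0,0,-0.8],
    [0,0,-0.8],
    [0,0,-0.5],
    [0,0,0]
  ],
  "claw": [45,85,85,85,85,85,85,85,85,85,85]
}}

```text
time_s: 14.85
position: [0.5951, 0.1774, 0.137]
tool_rot: [[-1.0, 0.029, 0.008], [0.029, 1.0, 0.001], [-0.008, 0.001, -1.0]]
ft_force: [-0.6, -0.3, 0.2]
grip_width: 0.085
gripper_force: 0.0
```

```bash
python3 -c "
from h import *
plan(.4912,-.1592,.10,88.3)
"
```

```text
p [0.5951 0.1774 0.137 ] yaw 88.3 w 0.085 t 14.85 | turnz units 0.0 then shift units [ 1.88 -6.79  0.74] norm 7.08
```

{"method": "arm_command", "body": {
  "turn": [
    [0,0,0],
    [0,0,0],
    [0,0,0],
    [0,0,0],
    [0,0,0],
    [0,0,0],
    [0,0,0],
    [0,0,0],
    [0,0,0],
    [0,0,0]
  ],
  "xyz": [
    [0.21,-0.75,0],
    [0.21,-0.75,0],
    [0.21,-0.75,0],
    [0.21,-0.75,0],
    [0.21,-0.75,0],
    [0.21,-0.75,0],
    [0.21,-0.75,0],
    [0.21,-0.77,0.3],
    [0.2,-0.77,0.4],
    [0,0,0]
  ],
  "claw": [85,85,85,85,85,85,85,85,85,85]
}}

```text
time_s: 15.85
position: [0.4872, -0.1625, 0.0947]
tool_rot: [[-0.999, 0.034, -0.004], [0.034, 0.999, 0.002], [0.004, 0.001, -1.0]]
ft_force: [0.3, 0.1, -0.4]
grip_width: 0.0852
gripper_force: 0.0
```

```bash
python3 -c "
from h import *
plan(.4912,-.1592,-.006,88.3)
top('tape',.4906,.0818,.06,.041,'t3')
top('block',.592,.177,.09,.034,'t4')
im,d=grab('side','s8');P=cloud('side',d)
m=(abs(P[...,0]-.49)<.07)&(abs(P[...,1]+.16)<.08)&(P[...,2]>.07)
k=P[m]; print(k[np.argsort(k[:,2])][:40:5].round(3))
cv2.imwrite('pics/c9.png',cv2.resize(im[120:295,150:380],None,fx=3.4,fy=3.4,interpolation=cv2.INTER_CUBIC))
"
```

```text
p [ 0.4872 -0.1625  0.0947] yaw 88.0 w 0.0852 t 15.85 | turnz units -0.05 then shift units [-0.08  0.07  2.01] norm 2.02
tape ((492.2619934082031, 79.49589538574219), (63.545509338378906, 68.904541015625), 72.96270751953125) 0.041555412561908166
block ((593.0245361328125, 175.0848846435547), (60.10078430175781, 109.14227294921875), 88.35789489746094) 0.03309337488857901
[[ 0.489 -0.11   0.131]
 [ 0.486 -0.202  0.132]
 [ 0.481 -0.2    0.133]
 [ 0.485 -0.111  0.134]
 [ 0.493 -0.201  0.134]
 [ 0.494 -0.111  0.135]
 [ 0.489 -0.11   0.136]
 [ 0.501 -0.111  0.136]]
```

View pics/c9.png

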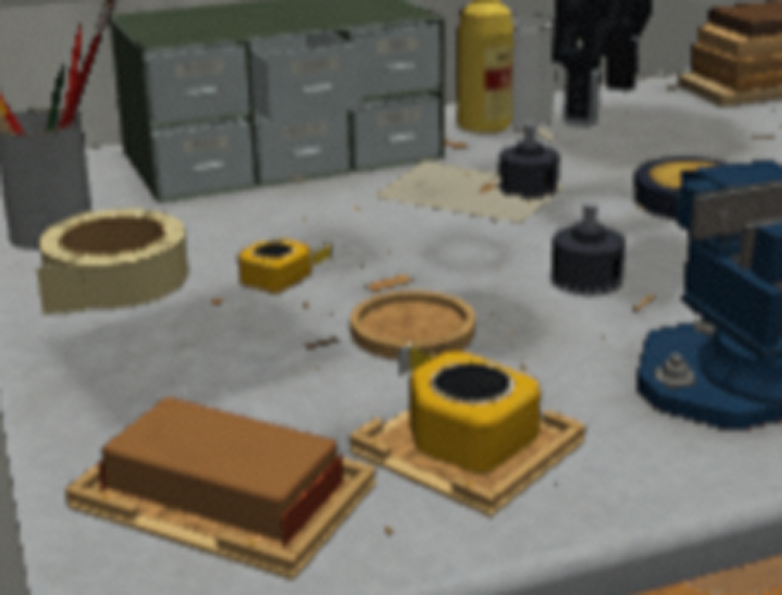

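The block and tape measure are both seated within about 3 mm of centre, at the right heights. Descending on the hole saw at (588,255).

{"method": "arm_command", "body": {
  "turn": [
    [0,0,0],
    [0,0,0],
    [0,0,0],
    [0,0,0],
    [0,0,0],
    [0,0,0],
    [0,0,0]
  ],
  "xyz": [
    [-0.07,0.06,0.3],
    [0,0,0.4],
    [0,0,0.4],
    [0,0,0.4],
    [0,0,0.3],
    [0,0,0.15],
    [0,0,0]
  ],
  "claw": [85,85,85,85,85,85,85]
}}

```text
time_s: 16.7
position: [0.4931, -0.1556, -0.0007]
tool_rot: [[-1.0, 0.028, -0.001], [0.028, 1.0, 0.001], [0.001, 0.0, -1.0]]
ft_force: [-0.1, 0.6, 1.1]
grip_width: 0.0854
gripper_force: 0.0
```

```bash
python3 -c "
from h import *
plan(.4912,-.1592,-.008,88.3)
im,d=grab('side','s9');P=cloud('side',d)
m=(abs(P[...,0]-.49)<.07)&(abs(P[...,1]+.16)<.08)&(P[...,2]>.02)
for lo,hi in((-.13,-.08),(-.24,-.19)):
  k=P[m&(P[...,1]>lo)&(P[...,1]<hi)]; print(k[np.argsort(k[:,2])][:20:5].round(3))"
```

```text
p [ 0.4931 -0.1556 -0.0007] yaw 88.4 w 0.0854 t 16.7 | turnz units 0.02 then shift units [ 0.04 -0.07  0.15] norm 0.17
[[ 0.492 -0.129  0.023]
 [ 0.489 -0.109  0.035]
 [ 0.5   -0.106  0.037]
 [ 0.494 -0.103  0.039]]
[[ 0.487 -0.199  0.034]
 [ 0.494 -0.196  0.036]
 [ 0.481 -0.197  0.038]
 [ 0.482 -0.197  0.041]]
```

{"method": "arm_command", "body": {
  "turn": [
    [0,0,0],
    [0,0,0],
    [0,0,0],
    [0,0,0],
    [0,0,0],
    [0,0,0],
    [0,0,0],
    [0,0,0],
    [0,0,0],
    [0,0,0],
    [0,0,0]
  ],
  "xyz": [
    [0.03,-0.07,0.08],
    [0,0,0.07],
    [0,0,0],
    [0,0,0],
    [0,0,0],
    [0,0,0],
    [0,0,0],
    [0,0,0],
    [0,0,0],
    [0,0,0],
    [0,0,0]
  ],
  "claw": [85,85,85,40,40,40,40,40,40,40,40],
  "squeeze": 40
}}

```text
time_s: 17.85
position: [0.4915, -0.16, -0.0075]
tool_rot: [[-1.0, 0.029, 0.0], [0.029, 1.0, -0.0], [-0.0, -0.0, -1.0]]
ft_force: [-1.4, 1.3, 5.8]
grip_width: 0.0494
gripper_force: 41.2
```

{"method": "arm_command", "body": {
  "turn": [
    [0,0,0],
    [0,0,0],
    [0,0,0],
    [0,0,0]
  ],
  "xyz": [
    [0,0,-0.2],
    [0,0,-0.4],
    [0,0,-0.4],
    [0,0,0]
  ],
  "claw": [40,40,40,40]
}}

```text
time_s: 18.25
position: [0.4925, -0.1607, 0.0443]
tool_rot: [[-1.0, 0.029, 0.004], [0.029, 1.0, -0.002], [-0.004, -0.002, -1.0]]
ft_force: [0.6, -0.4, -2.5]
grip_width: 0.0496
gripper_force: 42.3
```

```bash
python3 -c "
from h import *
plan(.5743,-.0355,.05,88.3)
im,d=grab('side','s10')
cv2.imwrite('pics/c10.png',cv2.resize(im[120:250,240:380],None,fx=4,fy=4,interpolation=cv2.INTER_CUBIC))"
```

```text
p [ 0.4925 -0.1607  0.0443] yaw 88.3 w 0.0496 t 18.25 | turnz units 0.0 then shift units [-1.56  2.55 -0.11] norm 2.99
```

View pics/c10.png

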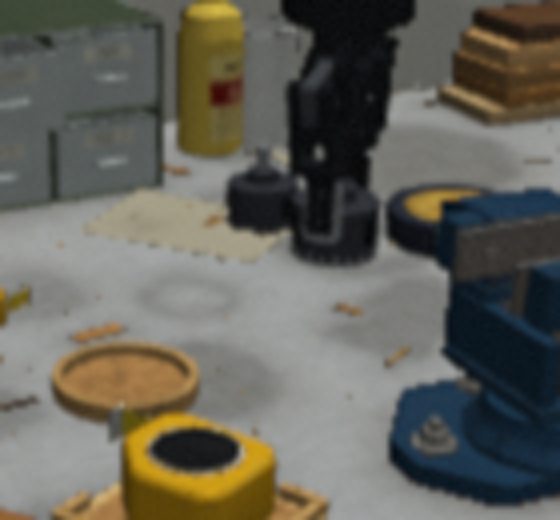

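The saw is gripped upright at (335,220) and clear of the bench. Carrying it to the cup.

{"method": "arm_command", "body": {
  "turn": [
    [0,0,0],
    [0,0,0],
    [0,0,0],
    [0,0,0],
    [0,0,0]
  ],
  "xyz": [
    [-0.39,0.64,0],
    [-0.39,0.64,0],
    [-0.39,0.64,0],
    [-0.39,0.63,0],
    [0,0,0]
  ],
  "claw": [40,40,40,40,40]
}}

```text
time_s: 18.8
position: [0.5742, -0.0314, 0.0406]
tool_rot: [[-1.0, 0.025, -0.001], [0.025, 1.0, 0.001], [0.001, 0.001, -1.0]]
ft_force: [0.6, -1.2, -2.5]
grip_width: 0.0497
gripper_force: 42.5
```

```bash
python3 -c "
from h import *
plan(.5743,-.0355,-.0015,88.3)"
```

```text
p [ 0.5742 -0.0314  0.0406] yaw 88.5 w 0.0497 t 18.8 | turnz units 0.05 then shift units [-0.01 -0.08  0.84] norm 0.85
```

{"method": "arm_command", "body": {
  "turn": [
    [0,0,0],
    [0,0,0],
    [0,0,0],
    [0,0,0]
  ],
  "xyz": [
    [0,-0.04,0.2],
    [0,0,0.2],
    [0,0,0.1],
    [0,0,0]
  ],
  "claw": [40,40,40,40]
}}

```text
time_s: 19.2
position: [0.5721, -0.0375, 0.0157]
tool_rot: [[-1.0, 0.031, -0.003], [0.031, 1.0, 0.001], [0.003, 0.001, -1.0]]
ft_force: [0.5, -1.1, -3.0]
grip_width: 0.0496
gripper_force: 42.5
```

```bash
python3 -c "
from h import *
plan(.5743,-.0355,-.0015,88.3)"
```

```text
p [ 0.5721 -0.0375  0.0157] yaw 88.2 w 0.0496 t 19.2 | turnz units -0.01 then shift units [-0.04  0.04  0.34] norm 0.35
```

{"method": "arm_command", "body": {
  "turn": [
    [0,0,0],
    [0,0,0],
    [0,0,0],
    [0,0,0]
  ],
  "xyz": [
    [-0.03,0.03,0.1],
    [0,0,0.12],
    [0,0,0.1],
    [0,0,0]
  ],
  "claw": [40,40,40,40]
}}

```text
time_s: 19.6
position: [0.5742, -0.0354, 0.0002]
tool_rot: [[-1.0, 0.029, -0.001], [0.029, 1.0, 0.0], [0.001, 0.0, -1.0]]
ft_force: [-0.7, 0.2, -2.1]
grip_width: 0.0492
gripper_force: 42.5
```

```bash
python3 -c "
from h import *
plan(.5743,-.0355,-.0015,88.3)"
```

```text
p [ 5.742e-01 -3.540e-02  2.000e-04] yaw 88.3 w 0.0492 t 19.6 | turnz units 0.0 then shift units [-0.   -0.    0.03] norm 0.04
```

{"method": "arm_command", "body": {
  "turn": [
    [0,0,0],
    [0,0,0],
    [0,0,0],
    [0,0,0],
    [0,0,0],
    [0,0,0],
    [0,0,0],
    [0,0,0],
    [0,0,0],
    [0,0,0],
    [0,0,0],
    [0,0,0]
  ],
  "xyz": [
    [0,0,0.04],
    [0,0,0],
    [0,0,0],
    [0,0,0],
    [0,0,0],
    [0,0,0],
    [0,0,-0.2],
    [0,0,-0.5],
    [0,0,-0.8],
    [0,0,-0.9],
    [0,0,-0.5],
    [0,0,0]
  ],
  "claw": [40,40,75,75,75,75,75,75,75,75,75,75]
}}

```text
time_s: 20.8
position: [0.5762, -0.0358, 0.1488]
tool_rot: [[-1.0, 0.029, 0.008], [0.029, 1.0, -0.002], [-0.008, -0.002, -1.0]]
ft_force: [1.0, -0.1, -0.7]
grip_width: 0.075
gripper_force: 0.0
```

{"method": "arm_command", "body": {
  "turn": [
    [0,0,0],
    [0,0,0],
    [0,0,0],
    [0,0,0],
    [0,0,0],
    [0,0,0],
    [0,0,0]
  ],
  "xyz": [
    [0.1,-0.8,-0.1],
    [0.1,-0.8,-0.1],
    [0.1,-0.8,-0.1],
    [0.1,-0.8,-0.1],
    [0.1,-0.8,0],
    [0.1,-0.8,0],
    [0,0,0]
  ],
  "claw": [75,75,75,75,75,75,75]
}}

```text
time_s: 21.5
position: [0.5362, -0.2786, 0.1631]
tool_rot: [[-0.999, 0.034, -0.001], [0.034, 0.999, -0.0], [0.001, -0.0, -1.0]]
ft_force: [0.4, 0.6, -0.6]
grip_width: 0.0749
gripper_force: 0.0
```

```bash
python3 -c "
from h import *
top('tape',.4906,.0818,.06,.041,'t5')
top('block',.592,.177,.09,.034,'t6')
top('saw',.574,-.035,.045,.039,'t7')
im,d=grab('side','s11')
t=np.load('pics/t7.npz')['im']
a=cv2.resize(im[170:295,170:310],None,fx=3.5,fy=3.5,interpolation=cv2.INTER_CUBIC);b=cv2.resize(t[130:290,140:250],(300,437),interpolation=cv2.INTER_CUBIC)
cv2.imwrite('pics/c11.png',np.hstack([a,b]))"
```

```text
tape ((493.0766296386719, 79.26841735839844), (63.556190490722656, 66.84646606445312), 71.99634552001953) 0.04164171411017506
block ((592.9922485351562, 174.9197235107422), (60.3895263671875, 109.22472381591797), 88.31945037841797) 0.033053721854631096
saw ((573.8222045898438, -36.333499908447266), (50.11704635620117, 47.93663787841797), 89.3828125) 0.03972630777521912Traceback (most recent call last):
  File "<string>", line 9, in <module>
    cv2.imwrite('pics/c11.png',np.hstack([a,b]))
                               ~~~~~~~~~^^^^^^^
    return _nx.concatenate(arrs, 1, dtype=dtype, casting=casting)
           ~~~~~~~~~~~~~~~^^^^^^^^^^^^^^^^^^^^^^^^^^^^^^^^^^^^^^^
ValueError: all the input array dimensions except for the concatenation axis must match exactly, but along dimension 0, the array at index 0 has size 438 and the array at index 1 has size 437
```

All three measure within about 3.5 mm of their tray centres, with tops at the seated heights (41.6, 33 and 39.7 mm). Handing in.

```bash
python3 -c "
from h import *
print(env.close_job())"
```

```text
the job is handed in; nothing more can be done
None
```

The job is handed in: the sanding block, tape measure (blade out through the gap) and hole saw (shank up) each measured within about 4 mm of their tray centre at seated height; the masking tape and tin were never touched, and no verdict came back.

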